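Turn the reel flag from red to green

TASK

The reel on the blue stand has been checked, but its flag still shows red and a loose guide roller stands where the flag must land. Push the roller aside along the table, keeping it standing and never lifting it, then flip the blue stand's flag right over its hinge with the fingertips so that it lies flat on the other side, green face up. Leave the yellow stand's flag and everything else where it is.

Things in the scene. Friction and masses are not known exactly. Their poses are not given: they have to be found in the camera images.
- blue_stand: Flag stand with blue cheeks, screwed to the table. Origin: on the table under the middle of its foot (60 x 110 x 12 high); z up, +x points from the start side of the flag (right, seen from the robot) to the side it must be flipped to (left). The flag's hinge axis lies along the stand's y, 80 above the origin; blue cheeks at y = +-37, 26 wide in x, up to 92 high, joined below the hinge by a blue block up to 52 high. (Lengths in mm.)
- flag (a joint): Hinge of the blue stand's flag: a flat plate, 60 wide (along the hinge), 6 thick, reaching 100 from the hinge axis, one face red, the other green. 0 = lies level on the stand's -x side, red up, with free space below; pi/2 = upright; 3.14 = lies level on the +x side, green up. Stops at 0 and 3.14. Friction hinge: stays at any angle where it is left, about 1 N at the free edge moves it. (Lengths in mm.)
- flag_edge (a point): Middle of the free edge of the blue stand's flag, at half thickness, 100 from the hinge axis (moves with the flag). (Lengths in mm.)
- landing (a point): Point on the table under the place where the blue stand's flag must land, 70 from the hinge along the stand's +x (on the table surface). The landed flag covers 8 to 100 from the hinge and +-30 sideways, its underside 77 above the table. (Lengths in mm.)
- roller_mid (a point): Mid-height point (46 above the table) of the loose aluminium guide roller, 92 high, about 0.35 kg, standing upright: foot 76 diameter, 26 high; waist 40 diameter; upper flange 52 diameter (46 to 64 high); spindle 20 diameter on top. Pushed low, on the foot, it slides; higher it may tip. It starts at the landing place, taller than the hinge, and blocks the flag. z up. (Lengths in mm.)
- yellow_stand: Same flag stand with yellow cheeks, to be left alone. Origin and axes as for the blue stand. (Lengths in mm.)
- other_flag (a joint): Hinge of the yellow stand's flag, as the other; lies at 0 (red up) and is to stay so. (Lengths in mm.)
- film_can: Bystander, loose: flat round steel film can, 180 diameter, 34 high. Origin: centre of its underside. (Lengths in mm.)
- film_core: Bystander, loose: yellow plastic film core (ring), 52 diameter, 35 high. Origin: centre of its underside. (Lengths in mm.)
- loupe: Bystander, loose: black loupe, 44 diameter, 48 high. Origin: centre of its underside. (Lengths in mm.)
- jar: Bystander, loose: amber jar with black cap, 66 diameter, 85 high. Origin: centre of its underside. (Lengths in mm.)
- small_roller: Bystander, loose: small flanged aluminium roller, 61 diameter foot, 74 high. Origin: centre of its underside. (Lengths in mm.)
- roller: The same guide roller, at its underside: origin at the centre of its foot, z up.
Things that resemble listed ones, but are neither listed nor needed, are in the scene too. Leave any purple or turquoise look-alike of the roller alone. What is meant by the blue_stand is not purple, and is the larger of those in its own colour.

How it is judged:
By the outcome, as a careful person would: the job done as asked, in the order asked, and still so for the second after the job is handed in, with the robot touching nothing.
It also fails if it takes over 61 s, if anything falls off the work surface, if the arm or the gripper's body presses on something with over 40 N, if the wrist force passes 120 N, or if a joint passes its speed limit or range.

ROBOT

A 6-joint arm with a two-finger parallel gripper is mounted at the origin on the work surface. World frame = base frame: x ahead of the robot, y to its left, z up, the work surface at z = 0. Lengths are in m, angles in rad, forces in N, time in s.
With the tool pointing down it reaches from about 0.375 to 0.925 m from the base axis. Payload 5.7 kg.
Tool frame: the origin (TCP) lies between the finger pads; the fingertips stand 14 mm ahead of it and the grasp point (between the pads) lies 5 mm behind it; x points along the fingers, y is the direction in which the jaws open and shut, and the axes are right-handed (so a half turn about x gives the same grasp; the last joint's range is limited). The gripper opens to 88 mm and grips with 3 to 60 N. Pads are 20 mm wide; open, the fingers measure 115 mm over their backs; the gripper's body (75 mm by 178 mm) begins 61 mm behind the grasp point.
Start: joints at [1.163, 0.359, 1.51, -0, 1.272, -0.115], TCP at [0.173, 0.574, 0.237] pointing down, gripper open.
Joint ranges: [-2.97, 2.97], [-1.01, 2.36], [0.21, 2.38], [-0.96, 4.11], [0.2, 2.71], [-2.98, 2.98]. Speed limits (rad/s): [2.39, 2.39, 3.14, 3.14, 3.14, 3.14].

INTERFACE

Orientations are given as a unit quaternion [w, x, y, z].
In Python, from plant import robot, camera, camera_model gives the robot as it stands.
- The arm moves only by the tool send_rows, never from a script. Its argument "motion" is text: rows parted by semicolons, each of 7 numbers parted by spaces: the shift along the world's x, y, z in m, then the turn, a rotation vector about the world's x, y, z in rad, then the opening, from 0 (shut) to 1 (fully open). In form: x y z ax ay az fingers; .... A call has 1 to 8 rows; each row shifts and turns the pose as measured when the row begins; what a row does not reach is not made up. A row lasts 1/12 s, in which the tool goes at most 41.7 mm and 7.16 degrees, less where a joint would pass 70% of its speed; a pose out of reach is approached as far as the arm can. A call is refused whole if a number of a shift passes 0.0417 or a number of a turn 0.125, either way. A call with a gripper value outside its range is refused whole. The fingers move at their own pace and stop on an object; "newtons" is the grip in N (left out, the last holds). Time passes only in rows, so rows that do not move let the fingers close. It gives the time, the measured TCP pose, the force and the opening at its end, in the units of the state.
- robot.get_obs(): the state, without advancing time (a new reading comes with each control period).
- camera(name): name is "scene" or "side" or "wrist"; returns the picture (400x640x3 uint8, red, green, blue); there is no depth.
- camera_model(name): a dict with "fx", "fy", "cx", "cy" (pixels), "distortion" ([k1, k2, p1, p2, k3] as OpenCV has them; the pictures are not rectified), "R" (3x3) and "t" (3): a world point X has camera coordinates R X + t. Camera axes: x right, y down, z forward; pixel columns grow to the right and rows downward; lengths in m; the calibration is good to about 2 mm. A picture is of the moment at which its call begins: read the wrist's pose just before it. camera_model takes no time and is no camera call; for the wrist camera it gives the pose at the moment of the call.
- robot.job_done(): hands the job in, once; it reports no verdict.
The state is a dict: "t": time; "joints": joint angles; "dq": joint speeds; "joint_efforts": joint torques, N m; "tool_pos": TCP position; "tool_rot": TCP orientation; "wrist_force": force on the tool from outside, world axes, zero at the start; "ft_torque": the same for the moment, N m; "gripper_width": finger opening in m.
Only numpy, scipy, OpenCV 4.12 (cv2) and the standard library are available. Lean on these libraries where they do the work, as an engineer would, in place of code of your own. Each camera call takes 0.05 s, during which the arm holds its last target. There are 200 camera calls.

## Working session

There is one attempt and no reset: what is moved stays moved. The work goes in short steps, Python scripts to look and compute and a tool call to move; the robot and the scene stay as the last step left them, time stands still between calls to the robot, and variables do not carry over. Pictures are saved under pics/ and viewed, about 8 in all and at most 12, crops included, and the job is handed in when it is done.

Besides the shell and the picture viewer there is one more tool, called after "Request:" as name(argument=value, ...) on one line, values as JSON. send_rows: Moves the arm, as the interface text tells. Its arguments: {"type":"object","properties":{"motion":{"type":"string"},"newtons":{"type":"number"}},"required":["motion"]}

```bash
mkdir -p pics
cat > h.py <<'E'
import numpy as np, cv2
from plant import robot, camera, camera_model
def save(n,f):
    m=camera_model(n); im=camera(n); cv2.imwrite('pics/'+f,im[:,:,::-1]); return im,m
def ray(m,u,v):
    K=np.array([[m['fx'],0,m['cx']],[0,m['fy'],m['cy']],[0,0,1.]])
    p=cv2.undistortPoints(np.array([[[u,v]]],float),K,np.array(m['distortion'],float))[0,0]
    R=np.array(m['R']);t=np.array(m['t']); return -R.T@t, R.T@np.array([p[0],p[1],1])
def atz(m,u,v,z):
    c,d=ray(m,u,v); return c+d*(z-c[2])/d[2]
def tri(obs):
    A=0;b=0
    for m,u,v in obs:
        c,d=ray(m,u,v); d=d/np.linalg.norm(d); P=np.eye(3)-np.outer(d,d); A=A+P; b=b+P@c
    X=np.linalg.solve(A,b); return X
def proj(m,X):
    K=np.array([[m['fx'],0,m['cx']],[0,m['fy'],m['cy']],[0,0,1.]])
    R=np.array(m['R'],float)
    return cv2.projectPoints(np.array(X,float).reshape(-1,1,3),cv2.Rodrigues(R)[0],np.array(m['t'],float),K,np.array(m['distortion'],float))[0][:,0]
E
python3 - <<'E'
from h import *
ims=[save('scene','scene0.png')[0],save('side','side0.png')[0]]
o=robot.get_obs();print(o)
for n in('scene','side','wrist'):
    m=camera_model(n);print(n,-np.array(m['R']).T@m['t'],np.array(m['R'])[2])
E
```

```text
{'t': 0.1, 'joints': array([ 1.16287607e+00,  3.59456878e-01,  1.51129893e+00, -3.40465659e-06,
        1.27250812e+00, -1.15088107e-01]), 'dq': array([ 9.52295737e-04, -2.07458110e-03, -1.99745327e-03,  1.08472456e-03,
        3.82710039e-05,  1.30711641e-03]), 'joint_efforts': array([-2.59151448e-04, -5.16352880e+01, -2.71408224e+01,  6.76061958e-02,
        2.77110207e-02, -9.46633236e-06]), 'tool_pos': array([0.17296471, 0.57391167, 0.23588902]), 'tool_rot': array([ 0.69938911,  0.1025908 ,  0.69969241, -0.10373299]), 'wrist_force': array([ 0.01696726,  0.59118641, -0.97246039]), 'ft_torque': array([-0.00302205,  0.01505955, -0.02866767]), 'gripper_width': 0.08778165664774025}
scene [ 1.11648793 -0.3042441   0.92246619] [-0.57918703  0.27575247 -0.76713947]
side [-0.15826248 -0.78294912  0.75002341] [ 0.5237575   0.65790537 -0.54114565]
wrist [0.10703047 0.59492361 0.38414316] [ 0.23975079 -0.07386086 -0.96802073]
```

View pics/scene0.png

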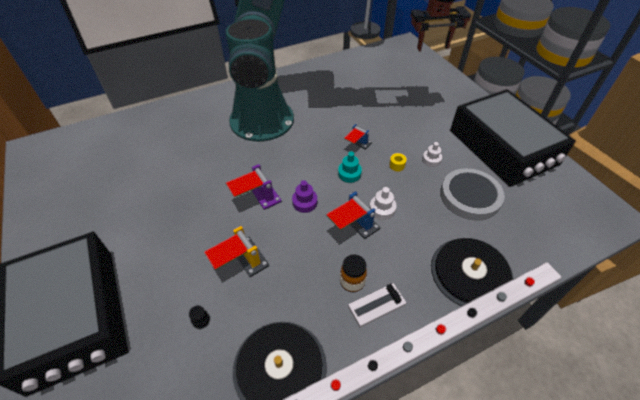

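View pics/side0.png

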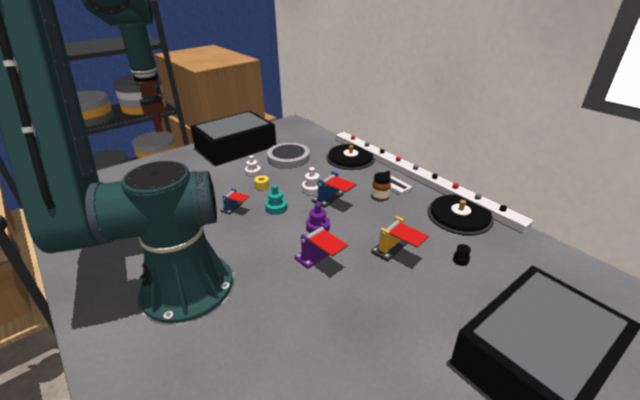

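Scene picture: the larger blue stand is at (355,215), with its red flag at (347,213) and the aluminium roller at (384,200). Look-alikes are a small blue stand (360,135), a purple stand (258,188), the yellow stand (240,250), a purple roller (305,195), a turquoise roller (350,166) and a small aluminium roller (433,152). In the side picture the blue stand is at (330,188) and the roller at (312,180). I choose the larger blue stand and the roller beside it, and check them close up.

Run:
```python
from h import *
a=cv2.imread('pics/scene0.png')[150:250,310:430]; b=cv2.imread('pics/side0.png')[150:220,290:374]
a=cv2.resize(a,(720,600),interpolation=cv2.INTER_CUBIC)[:,:]; b=cv2.resize(b,(720,600),interpolation=cv2.INTER_CUBIC)
cv2.imwrite('pics/c1.png',cv2.resize(a,(720,600)));cv2.imwrite('pics/c2.png',b)
```

```text
(no output)
```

View pics/c1.png

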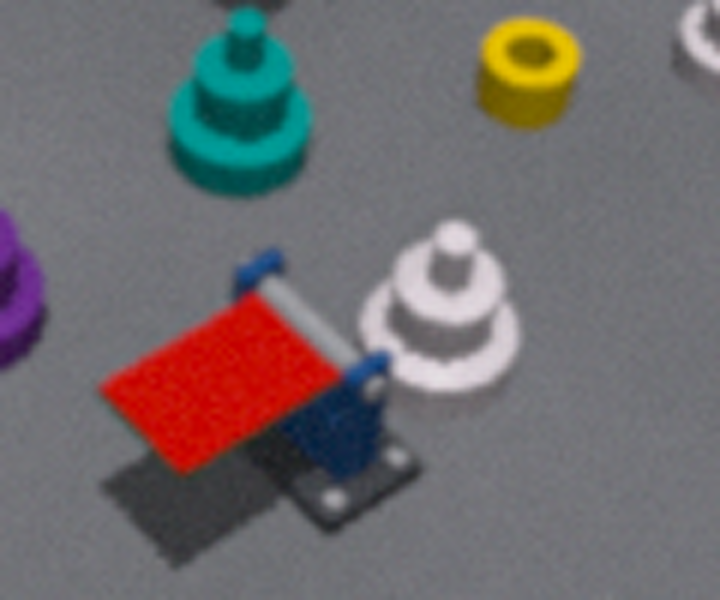

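View pics/c2.png

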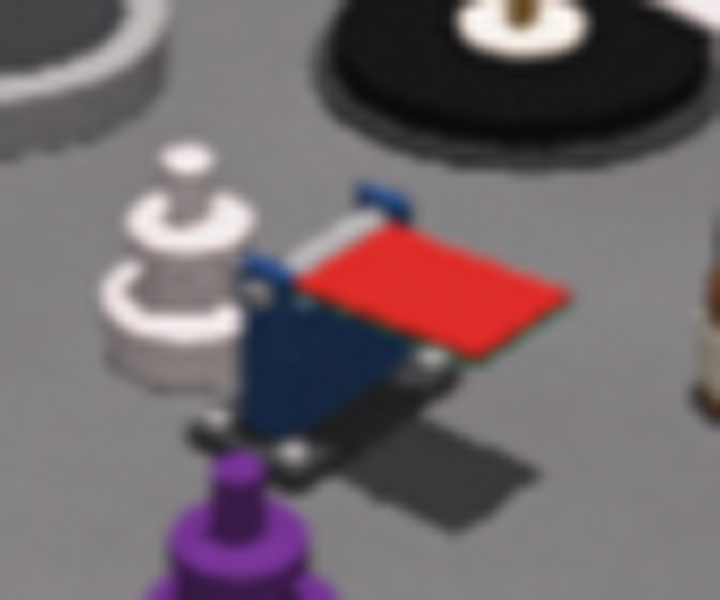

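```bash
cat > m.py <<'E'
from h import *
S=camera_model('scene');D=camera_model('side')
s=lambda x,y:(S,310+(x+.5)/6-.5,150+(y+.5)/6-.5)
d=lambda x,y:(D,290+(x+.5)*84/720-.5,150+(y+.5)*70/600-.5)
P={k:tri([s(*a),d(*b)]) for k,a,b in [('A',(100,388),(478,360)),('B',(183,473),(572,296)),('C',(258,293),(298,286)),('D',(340,378),(390,228)),('top',(456,236),(187,157)),('flange',(450,275),(190,220))]}
for k in P: print(k,P[k].round(4))
A,B,C,Dd=[P[k] for k in 'ABCD']
print('len',[np.linalg.norm(v).round(4) for v in (A-B,C-Dd,A-C,B-Dd)])
xa=(C+Dd-A-B);ya=(C-Dd+A-B);print('yaw from x',np.degrees(np.arctan2(xa[1],xa[0])),'from -y',np.degrees(np.arctan2(ya[1],ya[0])))
e=(A+B)/2;x=xa/np.linalg.norm(xa); print('edge',e,'hinge',e+x*.1,'landing',e+x*.17)
# bystanders near: full-image scene px
for n,u,v,z in [('teal',350,156,.09),('core',398,158,.035),('small',433,145,.074),('jar',354,262,.085),('can',473,190,.034),('purpleR',304,184,.09),('yflagA',207,252,.08),('yflag far',246,236,.08),('smallblue',360,130,.06)]: print(n,atz(S,u,v,z).round(3))
E
python3 m.py
```

```text
A [ 0.5489 -0.0126  0.0854]
B [ 0.6071 -0.0022  0.0871]
C [0.5316 0.0766 0.0843]
D [0.5897 0.0868 0.084 ]
top [0.5493 0.1709 0.0958]
flange [0.5493 0.1713 0.0661]
len [np.float64(0.0592), np.float64(0.0589), np.float64(0.0908), np.float64(0.0908)]
yaw from x 101.02300562640062 from -y -169.94479371904322
edge [ 0.57801974 -0.00741132  0.0862459 ] hinge [0.55890466 0.09071689 0.08390723] landing [0.5455241  0.15940663 0.08227015]
teal [0.387 0.148 0.09 ]
core [0.414 0.311 0.035]
small [0.444 0.415 0.074]
jar [ 0.708 -0.017  0.085]
can [0.625 0.437 0.034]
purpleR [ 0.428 -0.022  0.09 ]
yflagA [ 0.52 -0.33  0.08]
yflag far [ 0.517 -0.227  0.08 ]
smallblue [0.267 0.254 0.06 ]
```

```bash
cat > st.py <<'E'
from h import *
from scipy.spatial.transform import Rotation as Ro
o=robot.get_obs();q=o['tool_rot'];M=Ro.from_quat([q[1],q[2],q[3],q[0]]).as_matrix()
print('t',round(o['t'],2),'pos',o['tool_pos'].round(4),'F',o['wrist_force'].round(1),'w',round(o['gripper_width'],4),'j',o['joints'].round(2))
print('xax',M[:,0].round(3),'yaw of jaw',np.degrees(np.arctan2(M[1,1],M[0,1])).round(1))
h=np.array([.559,.0907]);X=np.array([-.182,.983]);Y=np.array([-.983,-.182]);r=o['tool_pos'][:2]-h
print('in stand: x %.4f y %.4f'%(r@X,r@Y))
E
python3 st.py; python3 -c "
from h import *
X=np.array([-.182,.983]);p=np.array([.983,.182]);r=np.array([.5493,.171])
for k in (-.065,-.04,.0,.035):print(k,r+p*k)"
```

```text
t 0.1 pos [0.173  0.5739 0.2359] F [ 0.   0.6 -1. ] w 0.0878 j [ 1.16  0.36  1.51 -0.    1.27 -0.12]
xax [-0.001 -0.002 -1.   ] yaw of jaw 73.2
in stand: x 0.5453 y 0.2915
-0.065 [0.485405 0.15917 ]
-0.04 [0.50998 0.16372]
0.0 [0.5493 0.171 ]
0.035 [0.583705 0.17737 ]
```

Request:
send_rows(motion="0.022 -0.03 0 0 0 0.08 0.455;0.022 -0.03 0 0 0 0.08 0.455;0.022 -0.03 0 0 0 0.08 0.455;0.022 -0.03 0 0 0 0.08 0.455;0.022 -0.03 0 0 0 0.08 0.455;0.022 -0.03 0 0 0 0.08 0.455;0.022 -0.03 0 0 0 0 0.455;0.022 -0.03 0 0 0 0 0.455", newtons=10)

```text
t: 0.77
tool_pos: [0.3483, 0.3287, 0.2328]
tool_rot: [0.701, -0.08, 0.704, 0.078]
wrist_force: [0.5, 0.3, 0.5]
gripper_width: 0.0405
```

```bash
python3 st.py
```

```text
t 0.77 pos [0.3483 0.3287 0.2328] F [0.5 0.3 0.5] w 0.0405 j [ 0.61  0.19  1.76  0.    1.19 -1.18]
xax [-0.005 -0.002 -1.   ] yaw of jaw 102.8
in stand: x 0.2723 y 0.1638
```

Request:
send_rows(motion="0.023 -0.029 0 0 0 -0.035 0.455;0.023 -0.029 0 0 0 0 0.455;0.023 -0.029 0 0 0 0 0.455;0.023 -0.029 0 0 0 0 0.455;0.023 -0.029 0 0 0 0 0.455;0.02 -0.025 0 0 0 0 0.455;0 0 0 0 0 0 0.455")

```text
t: 1.35
tool_pos: [0.4902, 0.1432, 0.2318]
tool_rot: [0.702, -0.066, 0.706, 0.063]
wrist_force: [0.8, 0.4, 0.2]
gripper_width: 0.0397
```

```bash
python3 st.py;  python3 -c "
from h import *
save('wrist','w0.png')
m=camera_model('wrist')
print(proj(m,[[.5493,.1709,.092],[.559,.0907,.08]]).round(0))"
```

```text
t 1.35 pos [0.4902 0.1432 0.2318] F [0.8 0.4 0.2] w 0.0397 j [ 0.15  0.24  1.7  -0.    1.21 -1.6 ]
xax [-0.004 -0.005 -1.   ] yaw of jaw 100.5
in stand: x 0.0641 y 0.0581
[[330. 249.]
 [253. 239.]]
```

View pics/w0.png

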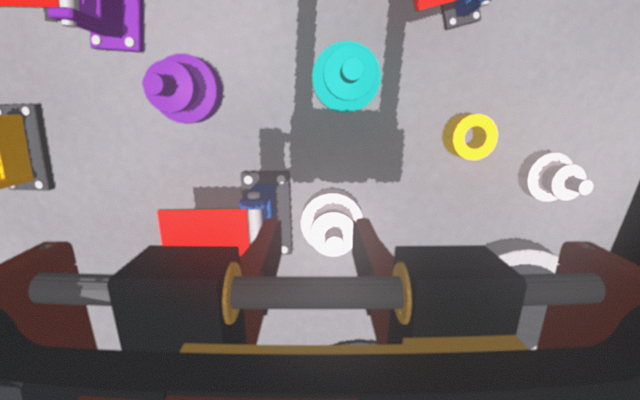

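The wrist picture shows the roller spindle at (334,241) and the hinge bar at (255,230). Both lie about 9 px from my prediction, roughly 3 mm in x, which is acceptable for the push. The fingers are on the robot side of the roller, so I descend there.

Request:
send_rows(motion="-0.003 0.016 -0.01 0 0 0 0.455;0 0 -0.033 0 0 0 0.455;0 0 -0.033 0 0 0 0.455;0 0 -0.033 0 0 0 0.455;0 0 -0.033 0 0 0 0.455;0 0 -0.025 0 0 0 0.455;0 0 0 0 0 0 0.455")

```text
t: 1.98
tool_pos: [0.4816, 0.1665, 0.061]
tool_rot: [0.703, -0.064, 0.705, 0.064]
wrist_force: [-0.5, 1.1, -1.3]
gripper_width: 0.0399
```

```bash
python3 st.py
```

```text
t 1.98 pos [0.4816 0.1665 0.061 ] F [-0.5  1.1 -1.3] w 0.0399 j [ 0.2   0.47  1.88  0.    0.8  -1.56]
xax [-0.003  0.    -1.   ] yaw of jaw 100.4
in stand: x 0.0886 y 0.0623
```

Request:
send_rows(motion="0.001 -0.007 -0.012 0 0 0 0.455;0 0 -0.012 0 0 0 0.455;0 0 0 0 0 0 0.455")

```text
t: 2.23
tool_pos: [0.4795, 0.162, 0.0369]
tool_rot: [0.702, -0.065, 0.707, 0.066]
wrist_force: [-0.3, -0.1, -0.1]
gripper_width: 0.0398
```

```bash
python3 st.py
```

```text
t 2.23 pos [0.4795 0.162  0.0369] F [-0.3 -0.1 -0.1] w 0.0398 j [ 0.19  0.51  1.9   0.    0.74 -1.57]
xax [-0.007  0.    -1.   ] yaw of jaw 100.6
in stand: x 0.0845 y 0.0652
```

Request:
send_rows(motion="0.001 -0.003 -0.0045 0 0 0 0.455;0.01 0.002 0 0 0 0 0.455;0.008 0.0015 0 0 0 0 0.455;0.006 0.001 0 0 0 0 0.455;0.006 0.001 0 0 0 0 0.455;0 0 0 0 0 0 0.455")

```text
t: 2.73
tool_pos: [0.5151, 0.167, 0.0375]
tool_rot: [0.703, -0.065, 0.705, 0.066]
wrist_force: [0.1, -1.4, -0.3]
gripper_width: 0.0398
```

```bash
python3 st.py
```

```text
t 2.73 pos [0.5151 0.167  0.0375] F [ 0.1 -1.4 -0.3] w 0.0398 j [ 0.18  0.54  1.82  0.    0.78 -1.57]
xax [-0.003  0.002 -1.   ] yaw of jaw 100.7
in stand: x 0.0830 y 0.0292
```

Request:
send_rows(motion="-0.012 -0.002 0 0 0 0 0.455;-0.008 -0.001 0 0 0 0 0.455;0 0 -0.005 0 0 0 0.455;0 0 0 0 0 0 0.455")

```text
t: 3.07
tool_pos: [0.4943, 0.1639, 0.0331]
tool_rot: [0.704, -0.065, 0.704, 0.066]
wrist_force: [0.4, 0.1, -0.9]
gripper_width: 0.0399
```

```bash
python3 st.py;python3 - <<'E'
from h import *
a,_=save('scene','s1.png'); b,_=save('side','d1.png')
a=cv2.resize(a[150:250,310:430],(480,400),interpolation=2);b=cv2.resize(b[130:230,260:340],(320,400),interpolation=2)
cv2.imwrite('pics/m1.png',np.hstack([a,b])[:,:,::-1])
E
```

```text
t 3.07 pos [0.4943 0.1639 0.0331] F [ 0.4  0.1 -0.9] w 0.0399 j [ 0.19  0.52  1.88  0.    0.74 -1.57]
xax [-0.     0.002 -1.   ] yaw of jaw 100.7
in stand: x 0.0837 y 0.0503
```

View pics/m1.png

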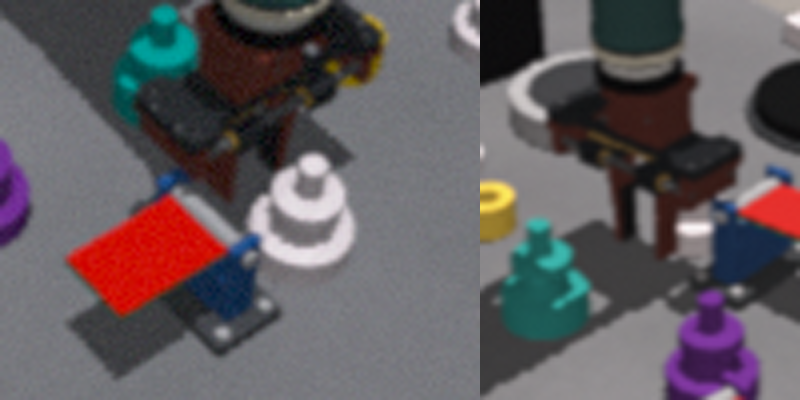

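The roller stands, shifted about 9 mm, with its top now at about (388,190) in the scene view. The fingers are lower now, so I keep pushing.

Request:
send_rows(motion="0.01 0.0015 -0.001 0 0 0 0.455;0.01 0.0015 -0.001 0 0 0 0.455;0.01 0.0015 -0.001 0 0 0 0.455;0.01 0.0015 -0.001 0 0 0 0.455")

```text
t: 3.5
tool_pos: [0.531, 0.1695, 0.0288]
tool_rot: [0.7, -0.065, 0.708, 0.066]
wrist_force: [-8.3, -1.0, 8.4]
gripper_width: 0.0396
```

```bash
python3 st.py
```

```text
t 3.5 pos [0.531  0.1695 0.0288] F [-8.3 -1.   8.4] w 0.0396 j [ 0.18  0.57  1.79  0.    0.8  -1.58]
xax [-0.012  0.    -1.   ] yaw of jaw 100.7
in stand: x 0.0825 y 0.0132
```

Request:
send_rows(motion="-0.003 -0.0005 0.004 0 0 0 0.455;0 0 0 0 0 0 0.455")

```text
t: 3.67
tool_pos: [0.5315, 0.1694, 0.0327]
tool_rot: [0.701, -0.065, 0.708, 0.066]
wrist_force: [-0.2, 0.8, -0.1]
gripper_width: 0.0393
```

```bash
python3 st.py
```

```text
t 3.67 pos [0.5315 0.1694 0.0327] F [-0.2  0.8 -0.1] w 0.0393 j [ 0.18  0.56  1.78  0.    0.81 -1.58]
xax [-0.01   0.001 -1.   ] yaw of jaw 100.7
in stand: x 0.0823 y 0.0127
```

Request:
send_rows(motion="0.01 0.002 0 0 -0.01 0 0.455;0.01 0.002 0 0 0 0 0.455;0.01 0.002 0 0 0 0 0.455")

```text
t: 3.92
tool_pos: [0.5581, 0.1748, 0.0321]
tool_rot: [0.701, -0.066, 0.707, 0.066]
wrist_force: [-6.2, -0.9, 5.3]
gripper_width: 0.0401
```

```bash
python3 st.py
```

```text
t 3.92 pos [0.5581 0.1748 0.0321] F [-6.2 -0.9  5.3] w 0.0401 j [ 0.19  0.59  1.72  0.    0.84 -1.57]
xax [-0.008 -0.001 -1.   ] yaw of jaw 100.7
in stand: x 0.0828 y -0.0144
```

Request:
send_rows(motion="0 0 0.0035 0 -0.008 0 0.455;0.01 0.002 0 0 0 0 0.455;0.01 0.002 0 0 0 0 0.455")

```text
t: 4.17
tool_pos: [0.5781, 0.1789, 0.0355]
tool_rot: [0.703, -0.066, 0.705, 0.065]
wrist_force: [-3.6, -1.6, 2.3]
gripper_width: 0.04
```

```bash
python3 st.py;python3 - <<'E'
from h import *
a,_=save('scene','s2.png'); b,_=save('side','d2.png')
a=cv2.resize(a[150:250,310:430],(480,400),interpolation=2);b=cv2.resize(b[130:230,260:340],(320,400),interpolation=2)
cv2.imwrite('pics/m2.png',np.hstack([a,b])[:,:,::-1])
E
```

```text
t 4.17 pos [0.5781 0.1789 0.0355] F [-3.6 -1.6  2.3] w 0.04 j [ 0.19  0.6   1.68 -0.    0.87 -1.57]
xax [-0.003 -0.002 -1.   ] yaw of jaw 100.7
in stand: x 0.0832 y -0.0349
```

View pics/m2.png

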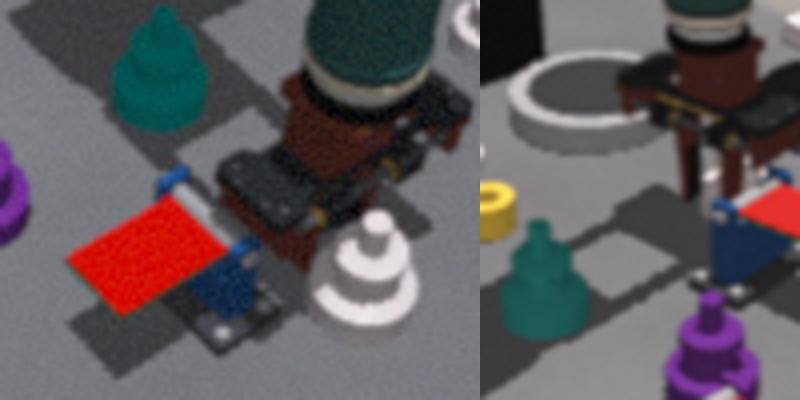

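The roller is still standing. Its spindle is at scene pixel (404,205). A bit more to go.

Request:
send_rows(motion="0.01 0.002 0 0 0 0 0.455;0.008 0.0015 0 0 0 0 0.455;-0.015 -0.003 0 0 0 0 0.455;-0.015 -0.003 0 0 0 0 0.455;0 0 0 0 0 0 0.455")

```text
t: 4.68
tool_pos: [0.5713, 0.1773, 0.0361]
tool_rot: [0.706, -0.066, 0.702, 0.065]
wrist_force: [-1.2, -0.1, 0.6]
gripper_width: 0.0398
```

```bash
python3 st.py;python3 - <<'E'
from h import *
S=camera_model('scene');print(atz(S,404,205.4,.092),atz(S,310+456/6,150+236/6,.092))
E
```

```text
t 4.68 pos [0.5713 0.1773 0.0361] F [-1.2 -0.1  0.6] w 0.0398 j [ 0.19  0.59  1.7  -0.    0.84 -1.57]
xax [ 0.006 -0.    -1.   ] yaw of jaw 100.7
in stand: x 0.0829 y -0.0279
[0.61837743 0.18626539 0.092     ] [0.54842634 0.17341453 0.092     ]
```

Request:
send_rows(motion="0 0 0.036 0 0 0 0.455;0 0 0.036 0 0 0 0.455;0 0 0.036 0 0 0 0.455;0 0 0.036 0 0 0 1;0 0 0.03 0 0 -0.12 1;0 -0.02 0.01 0 0 -0.12 1;0 -0.025 0 0 0 -0.12 1;0 -0.025 0 0 0 -0.12 1")

```text
t: 5.35
tool_pos: [0.5803, 0.1108, 0.2324]
tool_rot: [0.708, 0.109, 0.69, -0.106]
wrist_force: [0.1, -0.2, -0.9]
gripper_width: 0.0698
```

Request:
send_rows(motion="0 -0.025 0 0 0 -0.12 1;0 -0.025 0 0 0 -0.12 1;0 -0.025 0 0 0 -0.12 1;0 -0.01 0 0 0 -0.12 1;0 0 0 0 0 -0.12 1;0 0 0 0 0 -0.12 1;0 0 0 0 0 -0.12 1;0 0 0 0 0 0 1")

```text
t: 6.02
tool_pos: [0.5937, 0.0147, 0.2404]
tool_rot: [0.604, 0.394, 0.568, -0.397]
wrist_force: [-0.7, -0.5, 0.2]
gripper_width: 0.0879
```

```bash
python3 st.py
```

```text
t 6.02 pos [0.5937 0.0147 0.2404] F [-0.7 -0.5  0.2] w 0.0879 j [-0.07  0.33  1.55 -0.03  1.22 -0.45]
xax [ 0.041 -0.033 -0.999] yaw of jaw 22.0
in stand: x -0.0810 y -0.0203
```

Request:
send_rows(motion="-0.01 -0.004 -0.02 0.033 0.041 -0.1 1;-0.009 -0.003 -0.02 0 0 -0.1 1;0 0 -0.02 0 0 0 1;0 0 0 0 0 0 1")

```text
t: 6.35
tool_pos: [0.5806, 0.0072, 0.1824]
tool_rot: [0.548, 0.452, 0.542, -0.449]
wrist_force: [-0.5, -0.5, -0.2]
gripper_width: 0.0877
```

```bash
python3 st.py
python3 - <<'E'
from h import *
save('wrist','w1.png');m=camera_model('wrist')
h=np.array([.559,.0907]);X=np.array([-.182,.983]);Y=np.array([-.983,-.182])
c=lambda x,y,z:[*(h+x*X+y*Y),z]
print(proj(m,[c(-.1,.03,.083),c(-.1,-.03,.083),c(0,0,.083)]).round(0))
E
```

```text
t 6.35 pos [0.5806 0.0072 0.1824] F [-0.5 -0.5 -0.2] w 0.0877 j [-0.11  0.38  1.63 -0.    1.13 -0.3 ]
xax [ 0.01  -0.002 -1.   ] yaw of jaw 10.9
in stand: x -0.0860 y -0.0060
[[272. 212.]
 [343. 212.]
 [307.  89.]]
```

View pics/w1.png

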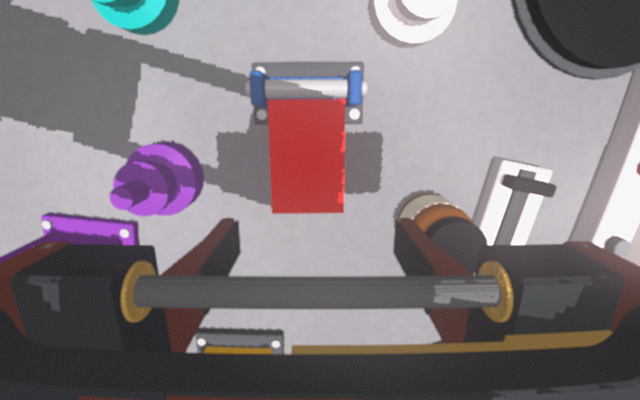

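The picture matches the prediction: flag edge corners at (272,212) and (344,212), jaws parallel to the edge. The roller stands clear at the upper right. I descend around the flag's sides.

Request:
send_rows(motion="-0.006 0 -0.02 0 0.01 0 0.9;0 0 -0.025 0 0 0 0.9;0 0 -0.025 0 0 0 0.9;0 0 -0.02 0 0 0 0.9;0 0 -0.01 0 0 0 0.9;0 0 0 0 0 0 0.9")

```text
t: 6.9
tool_pos: [0.5864, 0.0071, 0.0973]
tool_rot: [0.556, 0.449, 0.542, -0.442]
wrist_force: [-5.8, 1.8, 9.6]
gripper_width: 0.0793
```

```bash
python3 st.py
```

```text
t 6.9 pos [0.5864 0.0071 0.0973] F [-5.8  1.8  9.6] w 0.0793 j [-0.1   0.49  1.7  -0.    0.93 -0.31]
xax [ 0.022 -0.005 -1.   ] yaw of jaw 11.9
in stand: x -0.0872 y -0.0117
```

The robot-side finger's tip came down on the flag because the x shift drifted. I raise and re-centre.

Request:
send_rows(motion="0 0 0.015 0 0 0 1;-0.01 0 0.005 0 0.022 -0.01 1;0 0 0 0 0 0 1;0 0 0 0 0 0 1")

```text
t: 7.23
tool_pos: [0.582, 0.0074, 0.1251]
tool_rot: [0.554, 0.446, 0.545, -0.444]
wrist_force: [0.3, 0.1, -0.3]
gripper_width: 0.0879
```

```bash
python3 st.py
```

```text
t 7.23 pos [0.582  0.0074 0.1251] F [ 0.3  0.1 -0.3] w 0.0879 j [-0.1   0.45  1.68 -0.01  1.   -0.31]
xax [ 0.011 -0.006 -1.   ] yaw of jaw 11.9
in stand: x -0.0861 y -0.0074
```

Request:
send_rows(motion="-0.009 0 0 0.006 0.011 -0.02 1;0 0 0 0 0 0 1;0 0 0 0 0 0 1")

```text
t: 7.48
tool_pos: [0.5744, 0.0075, 0.1261]
tool_rot: [0.546, 0.451, 0.544, -0.45]
wrist_force: [0.3, -0.5, -0.2]
gripper_width: 0.0877
```

```bash
python3 st.py
```

```text
t 7.48 pos [0.5744 0.0075 0.1261] F [ 0.3 -0.5 -0.2] w 0.0877 j [-0.11  0.44  1.69  0.    1.01 -0.3 ]
xax [ 0.003  0.    -1.   ] yaw of jaw 10.9
in stand: x -0.0846 y -0.0000
```

Request:
send_rows(motion="-0.001 0 -0.015 0 0 0 1;-0.001 0 -0.015 0 0 0 1;-0.001 0 -0.013 0 0 0 1;0 0 -0.006 0 0 0 1;0 0 0 0 0 0 1")

```text
t: 7.9
tool_pos: [0.5718, 0.0073, 0.0749]
tool_rot: [0.546, 0.451, 0.544, -0.449]
wrist_force: [-0.1, 0.2, 0.1]
gripper_width: 0.0881
```

```bash
python3 st.py
```

```text
t 7.9 pos [0.5718 0.0073 0.0749] F [-0.1  0.2  0.1] w 0.0881 j [-0.11  0.51  1.74  0.    0.89 -0.3 ]
xax [ 0.004  0.    -1.   ] yaw of jaw 10.9
in stand: x -0.0843 y 0.0026
```

Around the flag, free of contact. I close gently.

Request:
send_rows(motion="0.002 0 0 0 0 0 0.6;0 0 0 0 0 0 0.6;0 0 0 0 0 0 0.6;0 0 0 0 0 0 0.6;0 0 0 0 0 0 0.6;0 0 0 0 0 0 0.6", newtons=8)

```text
t: 8.4
tool_pos: [0.5737, 0.0069, 0.0759]
tool_rot: [0.546, 0.451, 0.545, -0.449]
wrist_force: [0.8, 1.2, -1.0]
gripper_width: 0.0598
```

```bash
python3 st.py; python3 -c "
import numpy as np
R=.0845;X=np.array([-.182,.983])
for a in range(0,181,10):
    t=np.radians(a);s=-R*np.cos(t);print(a,(np.array([.559,.0907])+s*X).round(4),round(.075+R*np.sin(t),4))"
```

```text
t 8.4 pos [0.5737 0.0069 0.0759] F [ 0.8  1.2 -1. ] w 0.0598 j [-0.11  0.51  1.73  0.    0.9  -0.3 ]
xax [ 0.003 -0.    -1.   ] yaw of jaw 10.9
in stand: x -0.0851 y 0.0008
0 [0.5744 0.0076] 0.075
10 [0.5741 0.0089] 0.0897
20 [0.5735 0.0126] 0.1039
30 [0.5723 0.0188] 0.1172
40 [0.5708 0.0271] 0.1293
50 [0.5689 0.0373] 0.1397
60 [0.5667 0.0492] 0.1482
70 [0.5643 0.0623] 0.1544
80 [0.5617 0.0763] 0.1582
90 [0.559  0.0907] 0.1595
100 [0.5563 0.1051] 0.1582
110 [0.5537 0.1191] 0.1544
120 [0.5513 0.1322] 0.1482
130 [0.5491 0.1441] 0.1397
140 [0.5472 0.1543] 0.1293
150 [0.5457 0.1626] 0.1172
160 [0.5445 0.1688] 0.1039
170 [0.5439 0.1725] 0.0897
180 [0.5436 0.1738] 0.075
```

Width is 59.8 mm, so the flag is held by its sides. Now I follow the arc.

Request:
send_rows(motion="0 0.001 0.0145 0 0 0 0.6;-0.001 0.004 0.014 0 0 0 0.6;-0.001 0.006 0.0133 0 0 0 0.6;-0.0015 0.0083 0.012 0 0 0 0.6")

```text
t: 8.73
tool_pos: [0.57, 0.0253, 0.1297]
tool_rot: [0.546, 0.451, 0.545, -0.45]
wrist_force: [-0.8, 0.1, -3.7]
gripper_width: 0.0603
```

```bash
python3 st.py
```

```text
t 8.73 pos [0.57   0.0253 0.1297] F [-0.8  0.1 -3.7] w 0.0603 j [-0.08  0.43  1.69 -0.    1.01 -0.27]
xax [ 0.002 -0.    -1.   ] yaw of jaw 10.9
in stand: x -0.0662 y 0.0011
```

Request:
send_rows(motion="-0.001 0.012 0.01 0 0 0 0.6;-0.002 0.012 0.0085 0 0 0 0.6;-0.002 0.0131 0.0062 0 0 0 0.6;-0.0026 0.014 0.0038 0 0 0 0.6;-0.0027 0.0144 0.0013 0 0 0 0.6")

```text
t: 9.15
tool_pos: [0.5569, 0.0925, 0.1634]
tool_rot: [0.546, 0.45, 0.544, -0.452]
wrist_force: [0.3, -1.6, -2.8]
gripper_width: 0.0599
```

```bash
python3 st.py
```

```text
t 9.15 pos [0.5569 0.0925 0.1634] F [ 0.3 -1.6 -2.8] w 0.0599 j [ 0.04  0.39  1.67 -0.    1.09 -0.14]
xax [-0.001 -0.004 -1.   ] yaw of jaw 10.8
in stand: x 0.0022 y 0.0018
```

Request:
send_rows(motion="-0.002 0.0144 -0.003 0 0 0 0.6;-0.0025 0.014 -0.005 0 0 0 0.6;-0.0024 0.0131 -0.0075 0 0 0 0.6;-0.002 0.012 -0.009 0 0 0 0.6;-0.002 0.01 -0.0104 0 0 0 0.6")

```text
t: 9.57
tool_pos: [0.5428, 0.1642, 0.1318]
tool_rot: [0.546, 0.45, 0.545, -0.451]
wrist_force: [-0.7, -1.1, -0.7]
gripper_width: 0.0596
```

```bash
python3 st.py
```

```text
t 9.57 pos [0.5428 0.1642 0.1318] F [-0.7 -1.1 -0.7] w 0.0596 j [ 0.17  0.43  1.7  -0.    1.02 -0.01]
xax [ 0.    -0.003 -1.   ] yaw of jaw 10.9
in stand: x 0.0752 y 0.0026
```

Request:
send_rows(motion="0 0.003 -0.014 0 0 0 0.6;0 0.004 -0.013 0 0 0 0.6;0.001 0.003 -0.013 0 0 0 0.6;0.001 0.002 -0.01 0 0 0 0.6;0 0 -0.007 0 0 0 0.6;0 0 0 0 0 0 0.6")

```text
t: 10.07
tool_pos: [0.5383, 0.1861, 0.0678]
tool_rot: [0.543, 0.449, 0.549, -0.451]
wrist_force: [-0.3, -4.3, 0.3]
gripper_width: 0.0598
```

```bash
python3 st.py
```

```text
t 10.07 pos [0.5383 0.1861 0.0678] F [-0.3 -4.3  0.3] w 0.0598 j [0.21 0.52 1.74 0.01 0.89 0.01]
xax [-0.008  0.003 -1.   ] yaw of jaw 11.0
in stand: x 0.0976 y 0.0030
```

Request:
send_rows(motion="0 0 0.003 0 0 0 0.82;0 0 0 0 0 0 0.82;0 0 0 0 0 0 0.82;0 0 0 0 0 0 0.82;0 0 0.02 0 0 0 0.82;0 0 0.03 0 0 0 0.82;0 -0.01 0.03 0 0 0 0;0 -0.015 0.01 0 0 0 0")

```text
t: 10.73
tool_pos: [0.5409, 0.1618, 0.1643]
tool_rot: [0.543, 0.45, 0.548, -0.45]
wrist_force: [0.9, -0.4, -0.5]
gripper_width: 0.0621
```

```bash
python3 st.py;python3 - <<'E'
from h import *
a,_=save('scene','s3.png'); b,_=save('side','d3.png')
a=cv2.resize(a[150:250,310:430],(480,400),interpolation=2);b=cv2.resize(b[130:230,260:340],(320,400),interpolation=2)
cv2.imwrite('pics/m3.png',np.hstack([a,b])[:,:,::-1])
E
```

```text
t 10.73 pos [0.5409 0.1618 0.1643] F [ 0.9 -0.4 -0.5] w 0.0621 j [ 0.16  0.39  1.67  0.01  1.09 -0.03]
xax [-0.005  0.005 -1.   ] yaw of jaw 11.0
in stand: x 0.0732 y 0.0049
```

View pics/m3.png

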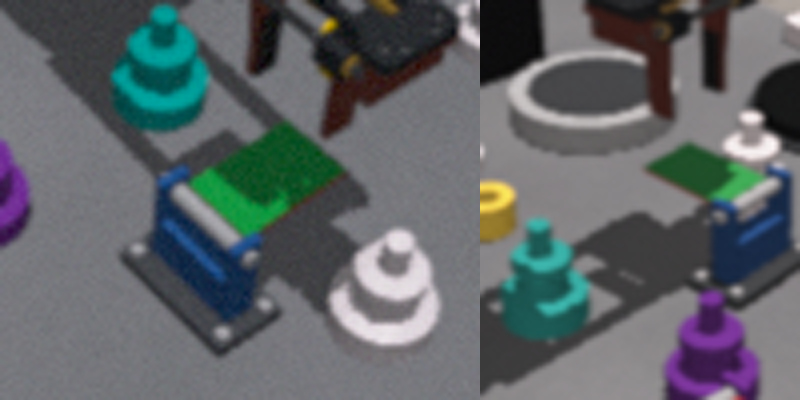

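Green face up and about level. The roller is standing clear, with its spindle at scene (410,210). I press the flag lightly with closed fingertips to be sure it is on its stop.

Request:
send_rows(motion="0 0.007 -0.02 0 0 0 0;0 0.003 -0.02 0 0 0 0;0 0 0 0 0 0 0;0 0 -0.013 0 0 0 0;0 0 -0.007 0 0 0 0;0 0 -0.005 0 0 0 0;0 0 -0.004 0 0 0 0")

```text
t: 11.42
tool_pos: [0.542, 0.1715, 0.0954]
tool_rot: [0.543, 0.453, 0.546, -0.45]
wrist_force: [-15.4, -4.0, 67.7]
gripper_width: 0.0141
```

```bash
python3 st.py
```

```text
t 11.42 pos [0.542  0.1715 0.0954] F [-15.4  -4.   67.7] w 0.0141 j [ 0.18  0.48  1.73  0.01  0.94 -0.01]
xax [-0.001  0.006 -1.   ] yaw of jaw 10.6
in stand: x 0.0825 y 0.0021
```

That pressed hard on the stop (68 N at the fingertips, under the 120 N wrist limit), so the flag is certainly down. I lift off at once.

Request:
send_rows(motion="0 0 0.01 0 0 0 0;0 0 0.03 0 0 0 0;0 0 0.035 0 0 0 0;0 0 0.035 0 0 0 0;-0.02 0.02 0.03 0 0 0 0;-0.025 0.03 0 0 0 0 0;-0.025 0.03 0 0 0 0 0;-0.02 0.03 0 0 0 0 0")

```text
t: 12.08
tool_pos: [0.4551, 0.2804, 0.2466]
tool_rot: [0.542, 0.458, 0.541, -0.451]
wrist_force: [0.2, 1.1, -0.1]
gripper_width: 0.0006
```

```bash
python3 st.py;python3 - <<'E'
from h import *
a,S=save('scene','s4.png'); b,_=save('side','d4.png')
P=cv2.resize(a[110:310,180:480],(800,533),interpolation=2); cv2.imwrite('pics/m4.png',P[:,:,::-1])
b=cv2.resize(b[130:230,260:380],(720,600),interpolation=2); cv2.imwrite('pics/m5.png',b[:,:,::-1])
h=np.array([.559,.0907]);X=np.array([-.182,.983]);Y=np.array([-.983,-.182])
c=[[*(h+x*X+y*Y),.083] for x,y in((.1,.03),(.1,-.03))]
print((proj(S,c)-[180,110])*800/300,(proj(camera_model('side'),c)-[260,130])*6)
E
```

```text
t 12.08 pos [0.4551 0.2804 0.2466] F [ 0.2  1.1 -0.1] w 0.0006 j [0.42 0.25 1.65 0.   1.24 0.24]
xax [ 0.008  0.008 -1.   ] yaw of jaw 10.0
in stand: x 0.2053 y 0.0676
[[537.8172598  190.42397098]
 [576.68226016 224.71203971]] [[245.20014748 257.76480204]
 [312.56428369 220.57912123]]
```

View pics/m4.png

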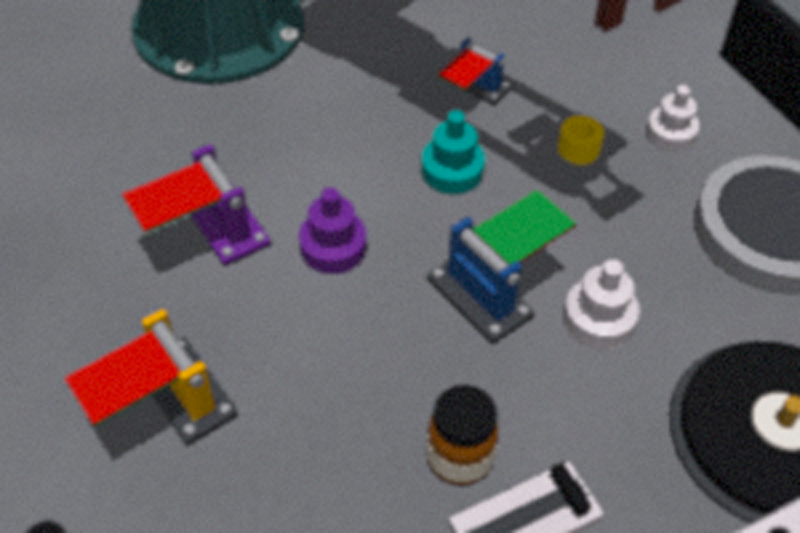

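View pics/m5.png

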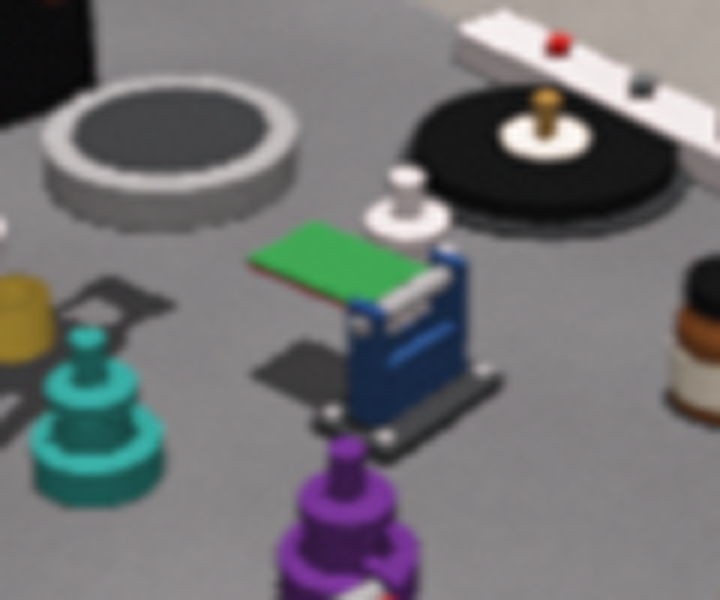

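The flag's free corners are at (538,191) and (576,222) in the scene crop, and (248,260) and (318,222) in the side crop. They agree with the level-flag prediction within crop pixels. The roller stands clear and everything else is in place.

```bash
python3 -c "
from plant import robot
print(robot.job_done())"
```

```text
the job is handed in; nothing more can be done
None
```

The roller is out of the way and the blue stand's flag now lies flat on the other side, green face up. I handed the job in at about 12 s, with the arm clear of everything.

- **Roller:** I pushed it about 85–90 mm sideways along the table with the fingertips on its foot. It stayed standing, was never gripped or lifted, and ended clear of the landing area. While I was pushing, the force showed up to 8 N upward, probably the gripper body brushing a cheek or the spindle; I raised the tool each time.
- **Flag:** I held it by its side edges with the fingertips and carried it over the hinge. Then I pressed it onto its stop with closed fingertips.
- **Last checks:** in both cameras the flag's free corners match the predicted level position within about 1 pixel. The yellow flag is still red side up, and everything else I could see in those crops looks where it was. I did not re-measure the other objects' positions, and the loupe and film can were only partly in view.

Two things went less well than planned:
- **First descent onto the flag:** it drifted sideways, so one fingertip touched the top of the flag at about 10 N. I lifted, re-centred and went down again.
- **Final press:** it reached 68 N at the fingertips, harder than I meant but under the 120 N wrist limit.

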